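# Bridge the rinsed organizer row over the drip well

## Task

The rinsed blue row of the pill organizer lies mouth-down on the solid end of the bamboo draining stand, where its cups cannot dry. Slide it along the stand, flat on the wood and without lifting it, until it bridges the open drip well: squarely across, one end resting well onto each side rail, and roughly midway between the solid end and the pink row already drying there, so that both sides have a clear gap. Do not disturb the pink row or the things on the breakfast tray.

Things in the scene. Friction and masses are not known exactly. Their poses are not given: they have to be found in the camera images.
- stand: Bamboo draining stand, fixed at a varying place and yaw, 320 x 200 mm. Its top is flat and level, 55 mm above the table, with no raised edges. Origin: centre of its underside, on the table; own x runs along its length from the solid end to the open end, y across. The solid board reaches from x = -160 to 0 mm; a cross bar lies at x = 140 to 160 mm.
- well (a point): Centre of the stand's open drip well, at the height of the stand's top. The well is a rectangular opening 140 mm along the stand's x (x = 0 to 140 mm) and 120 mm across (y = -60 to 60 mm); a steel drip pan lies below it. Two flush side rails, each 40 mm wide (|y| = 60 to 100 mm), run the stand's whole length.
- blue_row: The row to move: loose pastel blue row of seven joined cups, mouth-down on the solid end, about 60 g, slides easily. 176 mm long (own y) x 36 mm wide (own x) at its 4 mm high rim, 173 x 33 mm above the rim, 24 mm high. Origin: centre of its underside (the rim plane); z up. It starts askew by up to 0.3 rad and up to 30 mm off the stand's middle line.
- pink_row: Pastel pink row of the same shape and size, loose, already bridging the far part of the well, its centre about 110 to 118 mm along the stand's x, lying almost square across. Origin and axes as for the blue row. Must not be moved.
- tray: Rectangular bamboo breakfast tray, 400 x 300 mm, floor 10 mm thick, rim 32 mm high, fixed on the table beside the stand (to its left or its right). Origin: centre of its underside, own x along the 400 mm side.
- organizer: White organizer base with four bays, two holding lidded mint and lemon rows, two empty; 166 x 186 x 32 mm, loose on the tray. Origin: centre of its underside. Leave alone.
- vial: Orange pill vial with white cap, 39 mm across, 78 mm tall, standing loose on the tray. Origin: centre of its underside. Leave alone.
- egg_cup: White ceramic egg cup, 50 mm across, 62 mm tall, standing loose on the tray. Origin: centre of its underside. Leave alone.
- splitter: Pale teal pill splitter with clear lid shut, 44 x 84 x 25 mm, loose on the tray. Origin: centre of its underside. Leave alone.
- teaspoon: Steel teaspoon, 132 mm long along its own y, loose on the tray. Origin: near its middle, on the underside. Leave alone.

How it is judged:
At the end, for the whole second after the job is handed in: Blue row still and level on both rails (height within 4 mm, tilt < 0.05 rad), centre > 26 mm past the solid end's edge and > 44 mm short of the pink row's centre (8 mm gaps), within 18 mm of the middle line, square within 0.12 rad; pink row within 10 mm, tray things within 20 mm of their start (x of blue_row in the frame of stand above 0.026 m and x of blue_row in the frame of pink_row below -0.044 m and y of blue_row in the frame of stand between -0.018 and 0.018 m and z of blue_row in the frame of stand between 0.051 and 0.059 m and angle between the y axis of blue_row and the y axis of stand, either way round below 0.12 rad and angle between blue_row's own z axis and vertical below 0.05 rad and linear speed of blue_row below 0.01 m/s and distance of pink_row from where it was at the start of the episode below 0.01 m and distance of each of organizer, vial, egg_cup, splitter, teaspoon from where it was at the start of the episode below 0.02 m); the robot touches nothing.
It fails at once if the blue row is lifted more than 12 mm off the stand's top (z of blue_row in the frame of stand above 0.067 m).
It fails at once if the blue row is tipped by more than 0.3 rad (angle between blue_row's own z axis and vertical above 0.3 rad).
It fails at once if the pink row is moved by more than 10 mm (distance of pink_row from where it was at the start of the episode above 0.01 m).
It fails at once if something on the tray is moved by more than 20 mm (distance of any of organizer, vial, egg_cup, splitter, teaspoon from where it was at the start of the episode above 0.02 m).
It also fails if it takes over 48 s, if anything falls off the work surface, if the arm or the gripper's body presses on something with over 40 N, if the wrist force passes 120 N, or if a joint passes its speed limit or range.

## Robot

A 7-joint arm with a two-finger parallel gripper is mounted at the origin on the work surface. World frame = base frame: x ahead of the robot, y to its left, z up, the work surface at z = 0. Lengths are in m, angles in rad, forces in N, time in s.
With the tool pointing down it reaches from about 0.425 to 0.875 m from the base axis. Payload 4.7 kg.
Tool frame: the origin (TCP) lies midway between the tips of the shut fingers; the grasp point (between the pads) lies ctrl.grasp_offset behind it (ctrl.grasp_offset is the distance from the TCP to the grasp point, in m); z points along the fingers, y is the line along which they close (so a half turn about z gives the same grasp; the last joint's range is limited). The gripper opens to 87 mm and grips with 3 to 60 N. Pads are 19 mm wide; open, the fingers measure 117 mm over their backs; the gripper's body (75 mm by 190 mm) begins 51 mm behind the grasp point.
Start: joints at [-1.268, 0.321, -0.07, 1.45, 0.023, 1.371, -0.057], TCP at [0.185, 0.623, 0.223] pointing down, gripper open.
Joint ranges: [-2.86, 2.86], [-0.3, 2.09], [-1.38, 1.24], [0.06, 2.45], [-1.56, 4.7], [0.09, 2.05], [-2.69, 2.69]. Speed limits (rad/s): [2.57, 2.57, 3.14, 3.14, 3.14, 3.14, 3.14].

## Interface

Orientations are given as a rotation vector (axis times angle).
In Python, from bench import ctrl gives the robot as it stands. The module is installed in compiled form; this text tells all that it offers.
- The arm moves only by the tool jog_arm, never from a script. Its argument "moves" is one flat list of numbers, 7 for each row, row after row: the shift along the tool's x, y, z in units of 30 cm (1.0 is 30 cm), then the turn, a rotation vector about the tool's x, y, z in units of 60 degrees (1.0 is 60 degrees), then the gripper's target within -1 to 1 (fully open at 1, half-way at 0, shut at -1). In form: [x, y, z, wx, wy, wz, fingers, x, y, z, wx, wy, wz, fingers, ...]. A call has exactly 8 rows; each row is the pose to reach, as a shift and turn from the pose commanded when the call began, along the tool's axes at that moment; what a row does not reach only later rows make up. A row lasts 1/8 s, in which the tool goes at most 62.5 mm and 10.7 degrees, less where a joint would pass 70% of its speed; a pose out of reach is approached as far as the arm can. A call with a number of a shift or a turn outside -1 to 1 is refused whole. A call with a gripper value outside its range is refused whole. The fingers move at their own pace and stop on an object; "newtons" is the grip in N (left out, the last holds). Time passes only in rows, so rows that repeat a pose let the fingers close, or fill a call up. It gives the time, the measured TCP pose, the force, the opening and the grip force at its end, in the units of the state.
- ctrl.get_state(): the state, without advancing time (a new reading comes with each control period).
- ctrl.get_image(name): name is "scene" or "top" or "wrist"; returns a dict with "pixels" (480x640x3 uint8, red, green, blue), "fx", "fy", "cx", "cy" (pixels), "xyz" and "rotation" of the camera in the world; the wrist camera has in their place "tool_from_camera" (4x4, takes a point from camera to tool coordinates, whose origin is the TCP and whose axes are the flange's). Camera axes: x right, y up, looking along -z (the intrinsics and any distortion apply to the point x, -y, -z); pixel columns grow to the right and rows downward; lengths in m; the calibration is good to about 2 mm. A picture is of the moment at which its call begins: read the wrist's pose just before it. There is no depth.
- ctrl.close_job(): hands the job in; it is judged then, once.
The state is a dict: "time": time; "joint_positions": joint angles; "qd": joint speeds; "joint_torque": joint torques, N m; "position": TCP position; "tool_rot": TCP orientation; "ft_force": force on the tool from outside, world axes, zero at the start; "torque": the same for the moment, N m; "grip_width": opening from 0.0 (shut) to 1.0 (fully open); "grip_force": force on a finger pad.
Only numpy, scipy, OpenCV 4.12 (cv2) and the standard library are available. Lean on these libraries where they do the work, as an engineer would, in place of code of your own. Each camera call takes 0.05 s, during which the arm holds its last target. There are 200 camera calls.

## Working session

There is one attempt and no reset: what is moved stays moved. The work goes in short steps, Python scripts to look and compute and a tool call to move; the robot and the scene stay as the last step left them, time stands still between calls to the robot, and variables do not carry over. Pictures are saved under pics/ and viewed, at most 10 in all, crops included, and the job is handed in when it is done.

Besides the shell and the picture viewer there is one more tool, called by a JSON object that holds its "fn" and its "kwargs", one argument or row to a line. jog_arm: Moves the arm, as the interface text tells. Its arguments: {"type":"object","properties":{"moves":{"type":"array"},"newtons":{"type":"number"}},"required":["moves"]}

```bash
mkdir -p pics
python3 - <<'E'
from bench import ctrl
import cv2,json
for n in("top","scene"):
    d=ctrl.get_image(n); cv2.imwrite(f"pics/{n}1.png",d["pixels"][:,:,::-1])
    print({k:(v.tolist() if hasattr(v,'tolist') else v) for k,v in d.items() if k!="pixels"})
print(ctrl.get_state(),ctrl.grasp_offset)
E
```

```text
{'fx': 494.26973085506546, 'fy': 494.26973085506546, 'cx': 324.6658390942326, 'cy': 239.2323709171745, 'xyz': [0.5244693230994487, -0.019807832839472152, 0.9386448908639821], 'rotation': [0.08671272445167537, -0.025014998663123345, -1.593268024783009]}
{'fx': 496.4631481662475, 'fy': 496.4631481662475, 'cx': 329.96787828411277, 'cy': 249.38494467940384, 'xyz': [0.8970719498933598, -0.568316630703687, 1.0051804105732303], 'rotation': [0.6055290066428608, 0.15537636433675933, 0.4474037070991573]}
{'time': 0.1, 'joint_positions': array([-1.26789072,  0.32171343, -0.07010542,  1.45157265,  0.0225791 ,
        1.37082447, -0.05688933]), 'qd': array([ 0.00144086, -0.00114668, -0.00022975, -0.00366021, -0.0011254 ,
       -0.00051037, -0.00044341]), 'joint_torque': array([ 5.50475181e-05, -4.92573810e+01, -4.05655727e-01, -3.13400352e+01,
       -6.40728953e-02,  3.94943298e-02,  7.03102319e-05]), 'position': array([0.18500608, 0.62257875, 0.22158421]), 'tool_rot': array([-4.51969089e-01, -3.10872774e+00,  2.70402607e-03]), 'ft_force': array([ 0.74631932, -0.5545133 ,  0.41077968]), 'torque': array([ 0.00484661,  0.02861765, -0.02192303]), 'grip_force': 0.0, 'grip_width': 1.0009392347763424} 0.0187
```

View pics/top1.png

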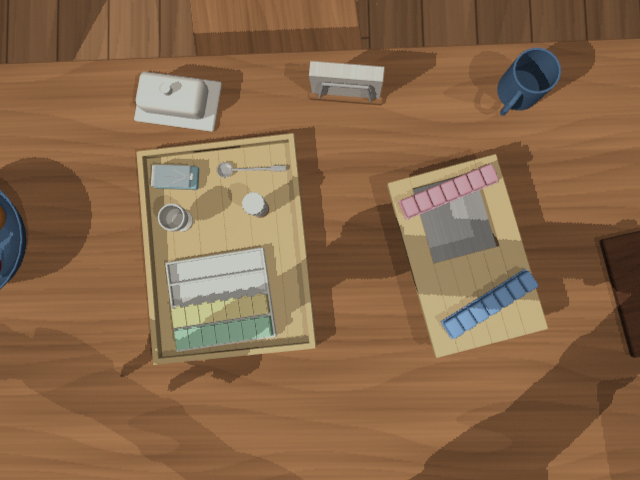

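View pics/scene1.png

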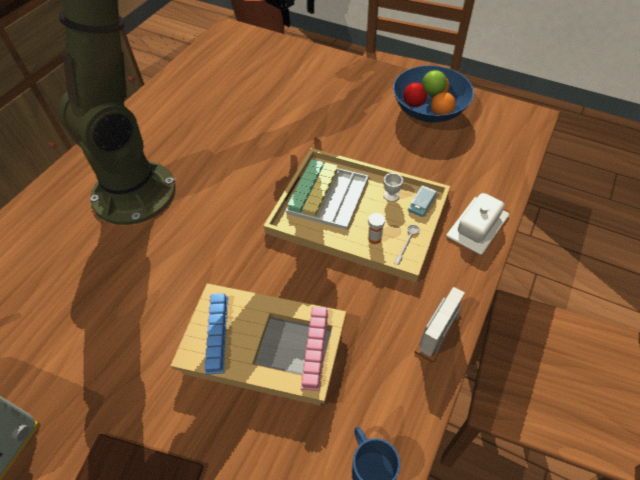

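The top view shows the stand's top corners near (389,184), (496,156), (547,328), (437,356), with pink at the far end and blue askew from (443,330) to (537,280). The scene view agrees. I'll enlarge the stand area.

Run:
```python
import cv2
i=cv2.imread("pics/top1.png")[145:365,375:560]
cv2.imwrite("pics/crop1.png",cv2.resize(i,None,fx=2.7,fy=2.7,interpolation=cv2.INTER_CUBIC))
```

```text
(no output)
```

View pics/crop1.png

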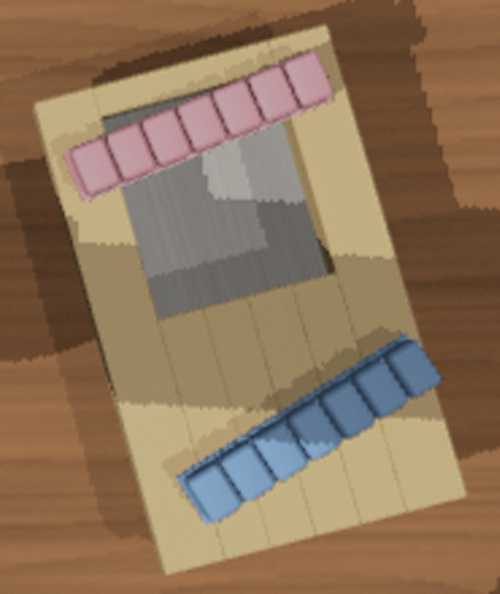

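The enlarged crop shows the stand corners at (34,104), (328,26), (467,495), (166,574). Blue's outline is about (181,480), (211,524), (441,380), (407,337), and pink's about (66,153), (87,200), (332,98), (312,52).

```bash
cat > h.py <<'E'
import numpy as np,cv2
from scipy.spatial.transform import Rotation as R
C=dict(fx=494.2697,cx=324.6658,cy=239.2324,xyz=np.array([0.52446932,-0.01980783,0.93864489]),R=R.from_rotvec([0.0867127,-0.025015,-1.593268]).as_matrix())
def ray(p,z):
    p=np.atleast_2d(p).astype(float)
    d=np.c_[(p[:,0]-C['cx'])/C['fx'],-(p[:,1]-C['cy'])/C['fx'],-np.ones(len(p))]@C['R'].T
    return (C['xyz']+d*((z-C['xyz'][2])/d[:,2])[:,None])[:,:2]
def proj(P):
    q=(np.atleast_2d(P)-C['xyz'])@C['R']
    return np.c_[C['cx']+C['fx']*q[:,0]/-q[:,2],C['cy']-C['fx']*q[:,1]/-q[:,2]]
def rot(a):return np.array([[np.cos(a),-np.sin(a)],[np.sin(a),np.cos(a)]])
def fit(model,world):  # 2D rigid
    mm,mw=model.mean(0),world.mean(0);A=model-mm;B=world-mw
    a=np.arctan2((A[:,0]*B[:,1]-A[:,1]*B[:,0]).sum(),(A*B).sum())
    t=mw-rot(a)@mm
    return t,a,np.linalg.norm(model@rot(a).T+t-world,axis=1)
E
python3 - <<'E'
from h import *
cr=lambda l:np.array(l)/2.7+[374.7,144.7]
# stand: far-left, far-right, near-right, near-left, well near-left, near-right
S=ray(cr([(34,104),(328,26),(467,495),(166,574),(160,319),(334,273)]),.055)
t,a,r=fit(np.array([(.16,.1),(.16,-.1),(-.16,-.1),(-.16,.1),(0,.06),(0,-.06)]),S)
print("stand",t,a,r*1e3)
M=np.array([(1,1),(-1,1),(-1,-1),(1,-1)])*[.0165,.0865]
for n,l in(("blue",[(187,487),(211,524),(441,380),(411,341)]),("pink",[(66,153),(87,200),(332,98),(312,52)])):
    tb,ab,rb=fit(M,ray(cr(l),.079)); print(n,tb,ab,rb*1e3,"in stand",rot(a).T@(tb-t),ab-a)
E
```

```text
stand [ 0.55443491 -0.23597631] 0.23693008171055974 [0.75731531 1.34833285 0.76918505 0.50943378 1.19475318 1.52536727]
blue [ 0.46638129 -0.267282  ] 0.5450509481746112 [3.07675425 3.21718965 1.27802287 2.6963586 ] in stand [-0.09294174 -0.0097632 ] 0.30812086646405146
pink [ 0.66419048 -0.20404272] 0.3683506271570923 [0.91484397 1.41366744 1.366024   1.03300751] in stand [0.11418478 0.00527968] 0.1314205454465326
```

```bash
cat >> h.py <<'E'
def goal(x,y,z,yaw):
    """print jog units to reach TCP x,y,z, pointing down, tool y along yaw (mod pi)"""
    from bench import ctrl
    s=ctrl.get_state();p=np.array(s['position']);Q=R.from_rotvec(s['tool_rot']);m=Q.as_matrix()
    cur=np.arctan2(m[1,1],m[0,1]); yaw=cur+(yaw-cur+np.pi/2)%np.pi-np.pi/2
    yv=np.array([np.cos(yaw),np.sin(yaw),0]);zv=np.array([0,0,-1.]);G=R.from_matrix(np.c_[np.cross(yv,zv),yv,zv])
    print(np.round(p,4),'yaw',round(cur,3),'q',np.round(s['joint_positions'],2),'t',s['time'],'w',s['grip_width'])
    print('shift',np.round(m.T@(np.array([x,y,z])-p)/.3,3),'turn',np.round((Q.inv()*G).as_rotvec()/(np.pi/3),3))
E
python3 - <<'E'
from h import *
goal(.40,.42,.22,.9); goal(.53,.18,.22,.6)
E
```

```text
[0.185  0.6226 0.2216] yaw 1.282 q [-1.27  0.32 -0.07  1.45  0.02  1.37 -0.06] t 0.1 w 1.0009392347763424
shift [-0.879 -0.443  0.006] turn [-0.002  0.     0.365]
[0.185  0.6226 0.2216] yaw 1.282 q [-1.27  0.32 -0.07  1.45  0.02  1.37 -0.06] t 0.1 w 1.0009392347763424
shift [-1.522 -1.087  0.007] turn [-0.002  0.001  0.651]
```

{"fn": "jog_arm", "kwargs": {
  "moves": [-0.15, -0.07, 0, 0, 0, 0.06, 1, -0.3, -0.15, 0, 0, 0, 0.12, 1, -0.45, -0.22, 0, 0, 0, 0.18, 1, -0.6, -0.3, 0, 0, 0, 0.24, 1, -0.75, -0.37, 0, 0, 0, 0.3, 1, -0.88, -0.46, 0, 0, 0, 0.36, 1, -0.97, -0.62, 0, 0, 0, 0.4, 1, -1.0, -0.8, 0, 0, 0, 0.45, 1]
}}

```text
time: 1.1
position: [0.4055, 0.305, 0.2219]
tool_rot: [1.171, 2.915, -0.002]
ft_force: [0.8, -0.0, -0.7]
grip_width: 0.998
grip_force: 0.0
```

Run:
```python
from h import *
goal(.53,.10,.22,.55)
```

```text
[0.4055 0.305  0.2219] yaw 0.807 q [-0.89  0.01  0.2   1.81 -0.    1.32  0.11] t 1.1 w 0.9981715802388766
shift [-0.772 -0.206  0.007] turn [-0.001  0.001  0.245]
```

{"fn": "jog_arm", "kwargs": {
  "moves": [-0.15, -0.04, 0, 0, 0, 0.05, 1, -0.3, -0.08, 0, 0, 0, 0.1, 1, -0.45, -0.12, 0, 0, 0, 0.15, 1, -0.6, -0.16, 0, 0, 0, 0.2, 1, -0.72, -0.22, 0, 0, 0, 0.25, 1, -0.82, -0.36, 0, 0, 0, 0.25, 1, -0.92, -0.52, 0, 0, 0, 0.25, 1, -1.0, -0.66, 0, 0, 0, 0.25, 1]
}}

```text
time: 2.1
position: [0.4846, -0.0449, 0.2222]
tool_rot: [-1.538, -2.739, 0.001]
ft_force: [0.7, 0.1, 1.2]
grip_width: 0.996
grip_force: 0.0
```

Run:
```python
from h import *
goal(.466,-.267,.18,.545)
```

```text
[ 0.4846 -0.0449  0.2222] yaw 0.548 q [-0.52 -0.05  0.55  1.86  0.03  1.32  0.57] t 2.1 w 0.9958261934838711
shift [-0.6   -0.438  0.141] turn [-0.    -0.     0.003]
```

{"fn": "jog_arm", "kwargs": {
  "moves": [-0.12, -0.08, 0.02, 0, 0, 0, 1, -0.24, -0.16, 0.05, 0, 0, 0, 1, -0.36, -0.25, 0.08, 0, 0, 0, 1, -0.48, -0.34, 0.11, 0, 0, 0, 1, -0.6, -0.44, 0.14, 0, 0, 0, 1, -0.6, -0.44, 0.14, 0, 0, 0, 1, -0.6, -0.44, 0.14, 0, 0, 0, 1, -0.6, -0.44, 0.14, 0, 0, 0, 1]
}}

```text
time: 3.1
position: [0.4674, -0.2635, 0.1805]
tool_rot: [-1.533, -2.742, -0.001]
ft_force: [0.6, -0.1, -0.1]
grip_width: 1.005
grip_force: 0.0
```

Run:
```python
from h import *
from bench import ctrl
goal(.466,-.267,.062,.545)
s=ctrl.get_state();d=ctrl.get_image("wrist");cv2.imwrite("pics/w1.png",d["pixels"][:,:,::-1])
print({k:np.round(v,4).tolist() for k,v in d.items() if k!='pixels'})
# where the expected blue top corners fall in the wrist image
T=np.array(d['tool_from_camera']);m=R.from_rotvec(s['tool_rot']).as_matrix()
M=np.array([(1,1),(-1,1),(-1,-1),(1,-1),(0,0)])*[.0165,.0865]@rot(.545).T+[.466,-.267]
P=np.c_[M,np.full(5,.079)];t=(P-s['position'])@m;c=(t-T[:3,3])@T[:3,:3]
print(np.c_[d['cx']+d['fx']*c[:,0]/-c[:,2],d['cy']-d['fy']*c[:,1]/-c[:,2]].round(0))
```

```text
[ 0.4674 -0.2635  0.1805] yaw 0.551 q [-0.27  0.12  0.8   1.81 -0.09  1.24  1.1 ] t 3.1 w 1.004689554694467
shift [-0.008 -0.01   0.395] turn [ 0.001 -0.001  0.006]
{'fx': 366.8327, 'fy': 366.8327, 'cx': 318.1695, 'cy': 247.785, 'tool_from_camera': [[0.0008, 0.9565, 0.2919, 0.0803], [1.0, -0.0005, -0.0011, 0.0006], [-0.0008, 0.2919, -0.9565, -0.1618], [0.0, 0.0, 0.0, 1.0]]}
[[337. 130.]
 [289. 130.]
 [292. 351.]
 [333. 351.]
 [313. 251.]]
```

View pics/w1.png

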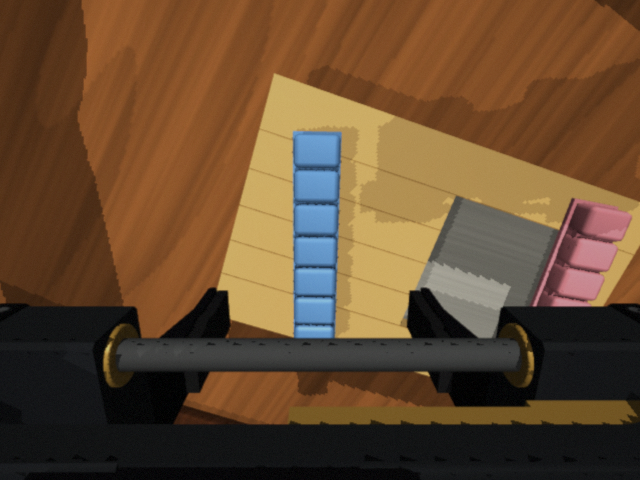

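The wrist view shows the blue row running vertically at columns 293–341, top end at row 131. That is within 4 px of the prediction, so the estimate holds. Descending astride it.

{"fn": "jog_arm", "kwargs": {
  "moves": [0, 0, 0.08, 0, 0, 0, 1, 0, 0, 0.16, 0, 0, 0, 1, -0.01, 0, 0.24, 0, 0, 0, 1, -0.01, 0, 0.3, 0, 0, 0, 1, -0.01, 0, 0.35, 0, 0, 0, 1, -0.01, 0, 0.38, 0, 0, 0, 1, -0.01, 0, 0.39, 0, 0, 0, 1, -0.01, 0, 0.39, 0, 0, 0, 1]
}}

```text
time: 4.15
position: [0.4685, -0.2677, 0.0638]
tool_rot: [1.536, 2.74, 0.0]
ft_force: [-0.1, -0.6, -0.1]
grip_width: 1.001
grip_force: 0.0
```

{"fn": "jog_arm", "kwargs": {
  "moves": [0, 0, 0, 0, 0, 0, 0.5, 0, 0, 0, 0, 0, 0, 0.1, 0, 0, 0, 0, 0, 0, 0, 0, 0, 0, 0, 0, 0, -0.1, 0, 0, 0, 0, 0, 0, -0.2, 0, 0, 0, 0, 0, 0, -0.4, 0, 0, 0, 0, 0, 0, -0.4, 0, 0, 0, 0, 0, 0, -0.4],
  "newtons": 5
}}

```text
time: 5.15
position: [0.4682, -0.2676, 0.0635]
tool_rot: [-1.536, -2.74, -0.0]
ft_force: [0.1, -0.7, 0.2]
grip_width: 0.381
grip_force: 5.0
```

Run:
```python
from h import *
c=rot(.237)@[.047,0]+[.5544,-.236]; print(c)
goal(*c,.0635,.26)
```

```text
[ 0.6000862  -0.22496499]
[ 0.4682 -0.2676  0.0635] yaw 0.549 q [-0.21  0.28  0.77  1.93 -0.23  1.02  1.21] t 5.15 w 0.3807869065660406
shift [-0.108  0.449  0.   ] turn [-0.    -0.     0.276]
```

{"fn": "jog_arm", "kwargs": {
  "moves": [-0.006, 0.025, 0, 0, 0, 0.02, -0.4, -0.018, 0.075, 0, 0, 0, 0.05, -0.4, -0.03, 0.125, 0, 0, 0, 0.08, -0.4, -0.042, 0.175, 0, 0, 0, 0.11, -0.4, -0.054, 0.225, 0, 0, 0, 0.14, -0.4, -0.066, 0.275, 0, 0, 0, 0.17, -0.4, -0.072, 0.3, 0, 0, 0, 0.19, -0.4, -0.072, 0.3, 0, 0, 0, 0.19, -0.4]
}}

```text
time: 6.15
position: [0.5575, -0.2385, 0.0636]
tool_rot: [1.799, 2.574, 0.001]
ft_force: [1.3, 0.6, 1.1]
grip_width: 0.377
grip_force: 5.0
```

Run:
```python
from h import *
goal(.6001,-.225,.0635,.237)
```

```text
[ 0.5575 -0.2385  0.0636] yaw 0.351 q [-0.24  0.43  0.75  1.77 -0.33  1.07  0.97] t 6.15 w 0.3770687179924829
shift [-0.006  0.149  0.   ] turn [0.001 0.    0.109]
```

{"fn": "jog_arm", "kwargs": {
  "moves": [0, 0.02, 0, 0, 0, 0.02, -0.4, 0, 0.05, 0, 0, 0, 0.04, -0.4, 0, 0.08, 0, 0, 0, 0.06, -0.4, 0, 0.11, 0, 0, 0, 0.08, -0.4, -0.005, 0.135, 0, 0, 0, 0.1, -0.4, -0.005, 0.148, 0, 0, 0, 0.109, -0.4, -0.005, 0.148, 0, 0, 0, 0.109, -0.4, -0.005, 0.148, 0, 0, 0, 0.109, -0.4]
}}

```text
time: 7.15
position: [0.599, -0.225, 0.0636]
tool_rot: [1.944, 2.467, 0.001]
ft_force: [1.1, 0.2, -0.3]
grip_width: 0.377
grip_force: 5.0
```

Run:
```python
from h import *
from bench import ctrl
goal(.6001,-.225,.0635,.237)
d=ctrl.get_image("scene")["pixels"][:,:,::-1]
cv2.imwrite("pics/s2.png",cv2.resize(d[260:420,140:380],None,fx=3,fy=3,interpolation=cv2.INTER_CUBIC))
```

```text
[ 0.599  -0.225   0.0636] yaw 0.236 q [-0.26  0.51  0.75  1.68 -0.38  1.11  0.83] t 7.15 w 0.3768414419274947
shift [-0.001  0.004  0.   ] turn [ 0.001  0.    -0.001]
```

View pics/s2.png

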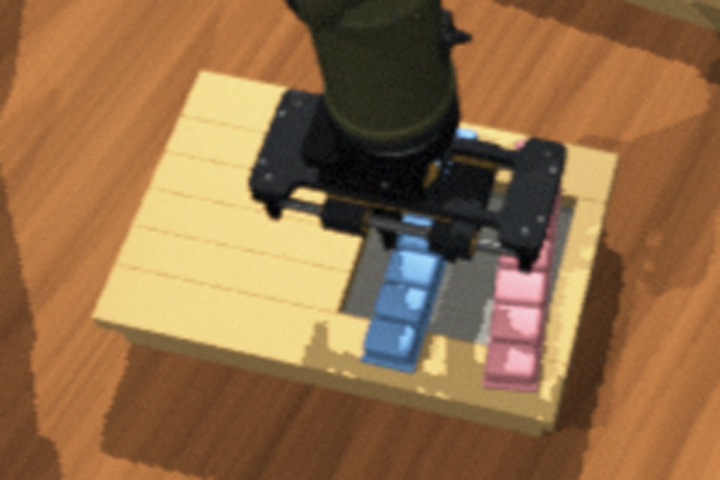

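The blue row now bridges the well with clear gaps on both sides; pink looks undisturbed. I'll open the fingers only slightly, then rise.

{"fn": "jog_arm", "kwargs": {
  "moves": [0, 0, 0, 0, 0, 0, -0.15, 0, 0, 0, 0, 0, 0, -0.05, 0, 0, 0, 0, 0, 0, 0.03, 0, 0, 0, 0, 0, 0, 0.03, 0, 0, 0, 0, 0, 0, 0.03, 0, 0, -0.02, 0, 0, 0, 0.03, 0, 0, -0.06, 0, 0, 0, 0.03, 0, 0, -0.1, 0, 0, 0, 0.03]
}}

```text
time: 8.2
position: [0.5989, -0.2254, 0.0948]
tool_rot: [1.944, 2.467, 0.001]
ft_force: [-0.7, -1.0, 0.1]
grip_width: 0.514
grip_force: 0.0
```

{"fn": "jog_arm", "kwargs": {
  "moves": [0, 0, -0.08, 0, 0, 0, 0.03, 0, 0, -0.2, 0, 0, 0, 0.03, 0.1, -0.15, -0.35, 0, 0, 0, 0.03, 0.1, -0.3, -0.4, 0, 0, 0, 0.03, 0.15, -0.4, -0.4, 0, 0, 0, 0.03, 0.2, -0.5, -0.4, 0, 0, 0, 0.03, 0.2, -0.5, -0.4, 0, 0, 0, 0.03, 0.2, -0.5, -0.4, 0, 0, 0, 0.03]
}}

```text
time: 9.2
position: [0.4395, -0.2021, 0.2144]
tool_rot: [1.944, 2.466, 0.003]
ft_force: [-0.2, -0.4, 1.1]
grip_width: 0.512
grip_force: 0.0
```

Run:
```python
from h import *
from bench import ctrl
print(ctrl.get_state()['position'])
d=ctrl.get_image("top")["pixels"][:,:,::-1]
cv2.imwrite("pics/t2.png",cv2.resize(d[145:365,375:560],None,fx=2.7,fy=2.7,interpolation=cv2.INTER_CUBIC))
cv2.imwrite("pics/s3.png",ctrl.get_image("scene")["pixels"][:,:,::-1])
```

```text
[ 0.43954413 -0.20207227  0.21438712]
```

View pics/t2.png

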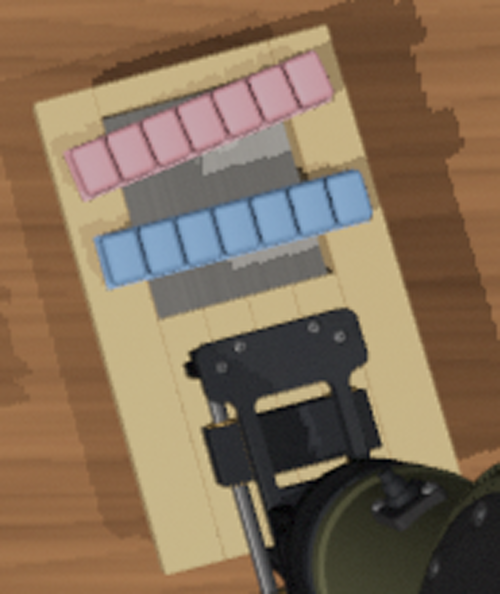

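View pics/s3.png

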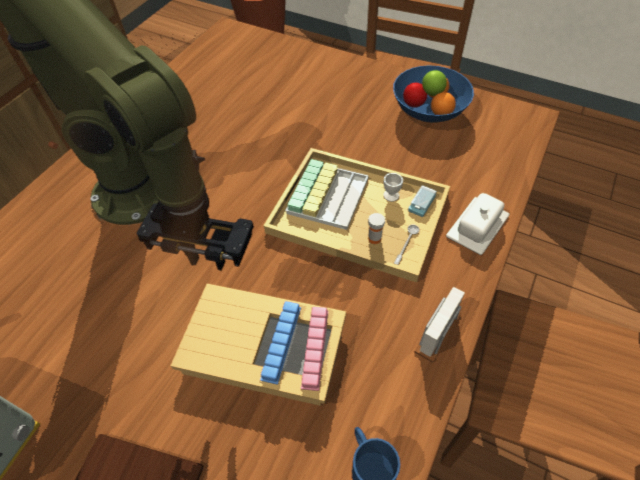

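Top crop: blue is square across at (98,237), (108,288), (372,218), (361,170), and pink is at the same pixels as before. I'll check the numbers before handing in.

Run:
```python
from h import *
cr=lambda l:np.array(l)/2.7+[374.7,144.7]
t,a=np.array([.55443,-.23598]),.23693
M=np.array([(1,1),(-1,1),(-1,-1),(1,-1)])*[.0165,.0865]
b,ab,rb=fit(M,ray(cr([(98,237),(108,288),(372,218),(361,170)]),.079))
p,ap=np.array([.66419,-.20404]),.36835
print(rot(a).T@(b-t),ab-a,rb*1e3,"in pink",rot(ap).T@(b-p))
```

```text
[0.04457633 0.00172739] -0.00805963356317882 [1.02774612 1.37711234 1.21498462 1.18366642] in pink [-0.06948014  0.00559558]
```

Every judged value is comfortably inside its limits, so I'm handing in.

```bash
python3 -c "
from bench import ctrl
print(ctrl.close_job())"
```

```text
the job is handed in; nothing more can be done
None
```

I slid the blue row flat along the stand until it bridges the drip well, and handed the job in; the hand-in returned no verdict. By my last measurement its centre is 45 mm past the solid end's edge, 69 mm short of the pink row's centre, 2 mm off the middle line and within 0.01 rad of square, and the pink row and tray things show no movement in the final pictures.

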